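Show a guest the teaspoon and the mug for the tea

TASK

A guest is about to make tea and asks what to take: point at the teaspoon (the shortest of the three pieces of cutlery laid out on the worktop), then at the mug, pausing about two seconds at each with the fingertips over the middle of it and no more than about 5 cm above it. Do not touch or move anything, and do not come down over any of the other things laid out. Afterwards raise the hand until the fingertips are at least 15 cm above everything that stands in the row with the mug.

Things in the scene. Friction and masses are not known exactly. Their poses are not given: they have to be found in the camera images.
- teaspoon_mid (a point): middle of the steel teaspoon, at the height of its highest part (10 mm over the worktop); teaspoon 139 mm long, 30 mm wide at the bowl, lying flat; x axis along its length, z up
- dessert_spoon_mid (a point): middle of the steel dessert spoon, 15 mm over the worktop; 188 mm long, 38 mm wide, lying flat, x axis along its length; not to be pointed at
- fork_mid (a point): middle of the steel fork, 15 mm over the worktop; 193 mm long, 26 mm wide, lying flat, x axis along its length; not to be pointed at. The three pieces lie roughly parallel, about 120 mm apart, left of the sink, in any order
- mug_mouth (a point): centre of the mouth of the plain off-white mug with a handle, at the height of its rim (97 mm over the worktop); the cup is 78 mm across, the handle sticks out 71 mm from the cup's axis along the point's -y; z up
- tumbler_mouth (a point): centre of the mouth of the clear glass tumbler without handle, at its rim (93 mm over the worktop); 81 mm across; not to be pointed at
- salt_shaker_top (a point): top centre of the small clear salt shaker with a domed grey top, 44 mm across, 90 mm high; not to be pointed at. Mug, tumbler and shaker stand in a row along the front of the sink, about 130 mm apart, in any order

How it is judged (in metres and radians):
On the way, in this order (a step that is already met when the one before it is completed fails the run):
1. the fingertips pause over the teaspoon for 1.5 s (x of the grasp point in the frame of teaspoon_mid between -0.06 and 0.06 m and y of the grasp point in the frame of teaspoon_mid between -0.03 and 0.03 m and z of the grasp point in the frame of teaspoon_mid between 0.005 and 0.09 m), for 1.5 s.
2. then the fingertips pause over the mug's mouth for 1.5 s (horizontal distance between the grasp point and mug_mouth below 0.035 m and z of the grasp point in the frame of mug_mouth between 0.015 and 0.09 m), for 1.5 s.
At the end, for the whole second after the job is handed in: After a pause over the teaspoon (within 60 mm along, 30 mm across) and one over the mug (within 35 mm), grasp point at most 90 mm above its top, the grasp point is over 0.22 m above the worktop and the six things laid out are within 8 mm of where they were (height (world z) of the grasp point above 0.22 m and distance of each of teaspoon_mid, dessert_spoon_mid, fork_mid, mug_mouth, tumbler_mouth, salt_shaker_top from where it was at the start of the episode below 0.008 m); the robot touches nothing.
It fails at once if the hand touches something (contact force between any of the fingers, the arm and anything else above 0.5 N).
It fails at once if one of the things laid out is moved, lifted or tipped (not (distance of each of teaspoon_mid, dessert_spoon_mid, fork_mid, mug_mouth, tumbler_mouth, salt_shaker_top from where it was at the start of the episode below 0.008 m)).
It fails at once if the fingertips come down over one of the other things laid out ((x of the grasp point in the frame of dessert_spoon_mid between -0.08 and 0.08 m and y of the grasp point in the frame of dessert_spoon_mid between -0.02 and 0.02 m and z of the grasp point in the frame of dessert_spoon_mid between 0.005 and 0.09 m) or (x of the grasp point in the frame of fork_mid between -0.08 and 0.08 m and y of the grasp point in the frame of fork_mid between -0.02 and 0.02 m and z of the grasp point in the frame of fork_mid between 0.005 and 0.09 m) or (horizontal distance between the grasp point and tumbler_mouth below 0.035 m and z of the grasp point in the frame of tumbler_mouth between 0 and 0.08 m) or (horizontal distance between the grasp point and salt_shaker_top below 0.03 m and z of the grasp point in the frame of salt_shaker_top between 0 and 0.08 m)).
It also fails if it takes over 48 s, if anything falls off the work surface, if the arm or the gripper's body presses on something with over 40 N, if the wrist force passes 120 N, or if a joint passes its speed limit or range.

ROBOT

A 6-joint arm with a two-finger parallel gripper is mounted at the origin on a cart in front of the work surface, level with it; the furniture and walls round the work are solid. World frame = base frame: x ahead of the robot, y to its left, z up, the work surface at z = 0. Lengths are in m, angles in degrees, forces in N, time in s.
With the tool pointing down it reaches from about 0.25 to 0.725 m from the base axis. Payload 9.7 kg.
Tool frame: the origin (TCP) lies at the very end of the fingers, on their centre line; the grasp point (between the pads) lies 19 mm behind it (bot.grip_point_offset is the z of the grasp point in the tool frame, in m); z points along the fingers, x is the direction in which the jaws open and shut, and the axes are right-handed (so a half turn about z gives the same grasp; the last joint's range is limited). The gripper opens to 85 mm and grips with 20 to 120 N. Pads are 22 mm wide; open, the fingers measure 114 mm over their backs; the gripper's body (76 mm by 85 mm) begins 54 mm behind the grasp point. The pads swing forward as they close: fully open they stand 13 mm farther back than shut.
Start: joints at [-64.343, 4.979, 10.078, 95.1, 0, 90], TCP at [0.238, -0.496, 0.231] pointing down, gripper open.
Joint ranges: [-179.16, 179.16], [-48.56, 103.87], [-65.8, 70.77], [-126.05, 130.52], [-82.76, 87.17], [-180, 180]. Speed limits (degrees/s): [127.2, 127.2, 147.25, 180, 180, 180].

INTERFACE

Orientations are given as [roll, pitch, yaw] about the fixed x, y, z axes, in that order (R = Rz(yaw) Ry(pitch) Rx(roll)).
In Python, from workcell import get_obs, viewer, job_done, bot gives the robot as it stands.
- The arm moves only by the shell command python3 -m handwheel 'ROWS' [FORCE]. ROWS is JSON, a list of rows, each a list of 5 numbers: the closure, from 0 (fully open) to 1 (shut), then the shift along the world's x, y, z in m, then the turn about the world's z in degrees. A call has 1 to 5 rows; each row is the pose to reach, as a shift and turn from the pose measured when the call began; what a row does not reach only later rows make up. A row lasts 1/10 s, in which the tool goes at most 50 mm and 8.59 degrees, less where a joint would pass 70% of its speed; a pose out of reach is approached as far as the arm can. A call with a gripper value outside its range is refused whole. The fingers move at their own pace and stop on an object; FORCE is the grip in N (left out, the last holds). Time passes only in rows, so rows that repeat a pose let the fingers close. It gives the time, the measured TCP pose, the force and the opening at its end, in the units of the state.
- get_obs(): the state, without advancing time (a new reading comes with each control period).
- viewer.camera(name): name is "scene" or "top" or "wrist"; returns a dict with "color" (384x512x3 uint8, blue, green, red), "K" (3x3 intrinsics, pixels), "origin" and "orientation" of the camera in the world. Camera axes: x right, y down, z forward; pixel columns grow to the right and rows downward; lengths in m; the calibration is good to about 2 mm. The wrist camera is an equidistant fisheye: a pixel r from the principal point sees the ray r / f radians off the axis. A picture is of the moment at which its call begins. There is no depth.
- job_done(): hands the job in, once; it reports no verdict.
The state is a dict: "time": time; "q": joint angles; "qd": joint speeds; "joint_efforts": joint torques, N m; "ee_pos": TCP position; "tcp_rot": TCP orientation; "wrist_force": force on the tool from outside, world axes, zero at the start; "torque": the same for the moment, N m; "opening": finger opening in m.
Only numpy, scipy, OpenCV 4.12 (cv2) and the standard library are available. Lean on these libraries where they do the work, as an engineer would, in place of code of your own. Each camera call takes 0.05 s, during which the arm holds its last target.

## Working session

There is one attempt and no reset: what is moved stays moved. The work goes in short steps, Python scripts to look and compute and a shell command to move; the robot and the scene stay as the last step left them, time stands still between calls to the robot, and variables do not carry over. Pictures are saved under pics/ and viewed, and the job is handed in when it is done.

```bash
ls; mkdir -p pics; cat > h.py <<'E'
import numpy as np, cv2, json
from workcell import get_obs, viewer, job_done, bot
E
python3 - <<'E'
from h import *
o=get_obs(); print({k:o[k] for k in('time','ee_pos','tcp_rot','opening')}, bot.grip_point_offset)
for n in("scene","top","wrist"):
    c=viewer.camera(n); cv2.imwrite(f"pics/{n}0.png",c["color"])
    print(n,np.round(c["K"],1).tolist(),c["origin"],c["orientation"])
    np.savez(f"{n}0.npz",**{k:np.array(c[k]) for k in("color","K","origin","orientation")})
E
```

```text
pics
{'time': 0.0, 'ee_pos': array([ 0.23803924, -0.49555844,  0.23058326]), 'tcp_rot': array([ 1.79999099e+02,  7.78572635e-02, -6.43423174e+01]), 'opening': 0.08567033847606288} -0.0187
scene [[468.1, 0.0, 251.5], [0.0, 468.1, 190.9], [0.0, 0.0, 1.0]] [0.11271995 0.73493648 0.98771243] [-137.45270391   -1.04707923 -153.98622849]
top [[431.7, 0.0, 256.6], [0.0, 431.7, 189.6], [0.0, 0.0, 1.0]] [ 0.24417045 -0.00695194  1.11835214] [-167.67998439    0.34962067  -97.87328339]
wrist [[297.3, 0.0, 252.4], [0.0, 297.3, 193.9], [0.0, 0.0, 1.0]] [ 0.31282303 -0.46103728  0.37448201] [ 1.61183625e+02  2.35424900e-02 -6.43597737e+01]
```

View pics/top0.png

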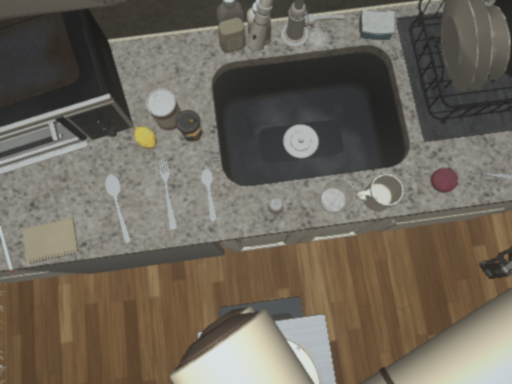

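View pics/scene0.png

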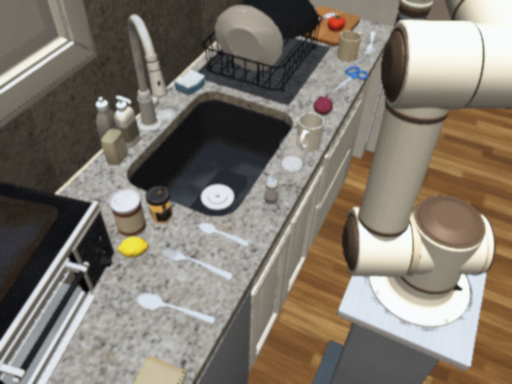

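View pics/wrist0.png

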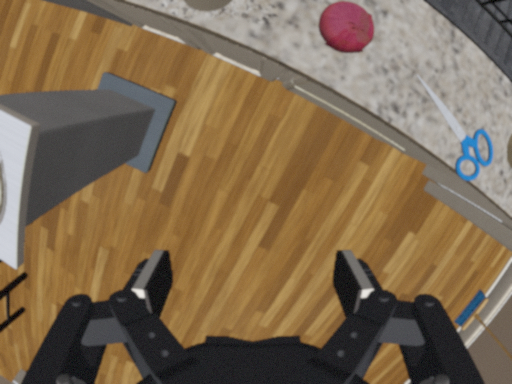

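The top view shows the dessert spoon (about px 112,175 to 127,242), the fork (163,160 to 173,229) and the shortest piece, a spoon at 205,168 to 213,221. In the row are the shaker (276,204), the tumbler (335,195) and the mug with its handle (385,191). I'll zoom in to measure them.

```bash
cat >> h.py <<'E'
from scipy.spatial.transform import Rotation as Ro
def px2w(n,u,v,z):
    c=np.load(n+"0.npz"); R=Ro.from_euler('xyz',c["orientation"],degrees=True).as_matrix()
    d=R@np.linalg.inv(c["K"])@np.array([u,v,1.]); o=c["origin"]; return (o+d*(z-o[2])/d[2])
E
python3 - <<'E'
from h import *
a=cv2.imread("pics/top0.png")
def z(img,u0,v0,w,h,s,f):
    c=cv2.resize(img[v0:v0+h,u0:u0+w],None,fx=s,fy=s,interpolation=cv2.INTER_CUBIC)
    for i in range(0,w,10): cv2.line(c,(i*s,0),(i*s,6 if i%50 else 16),(0,0,255),1); cv2.putText(c,str(u0+i),(i*s,25),0,.35,(0,0,255)) if i%20==0 else 0
    for i in range(0,h,10): cv2.line(c,(0,i*s),(6,i*s),(0,0,255),1); cv2.putText(c,str(v0+i),(8,i*s+4),0,.35,(0,0,255))
    cv2.imwrite(f,c)
z(a,100,150,130,100,6,"pics/topL.png"); z(a,260,160,150,60,5,"pics/topR.png")
s=cv2.imread("pics/scene0.png"); z(s,130,100,210,230,3,"pics/sceneZ.png") if 0 else z(s,250,100,90,120,5,"pics/sceneZ.png")
for n,p in dict(dess=[(112,175),(127,242)],fork=[(163,160),(173,229)],tea=[(205,168),(213,221)]).items():
    A,B=[px2w("top",*q,.005) for q in p]; print(n,A.round(3),B.round(3),np.linalg.norm(A-B).round(3))
E
```

```text
dess [0.579 0.343 0.005] [0.395 0.316 0.005] 0.185
fork [0.601 0.204 0.005] [0.412 0.195 0.005] 0.189
tea [0.563 0.095 0.005] [0.419 0.09  0.005] 0.145
```

View pics/topL.png

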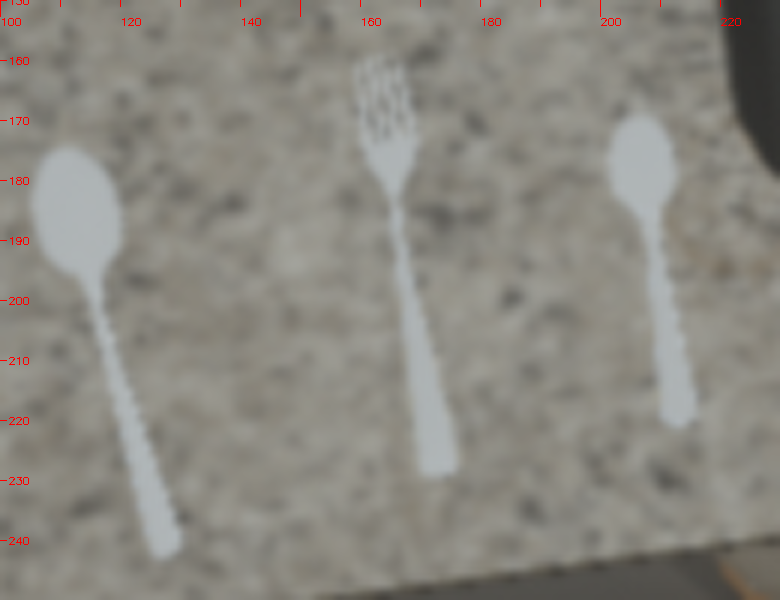

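View pics/topR.png

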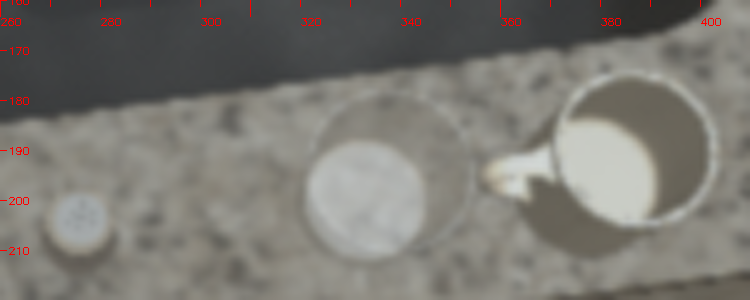

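View pics/sceneZ.png

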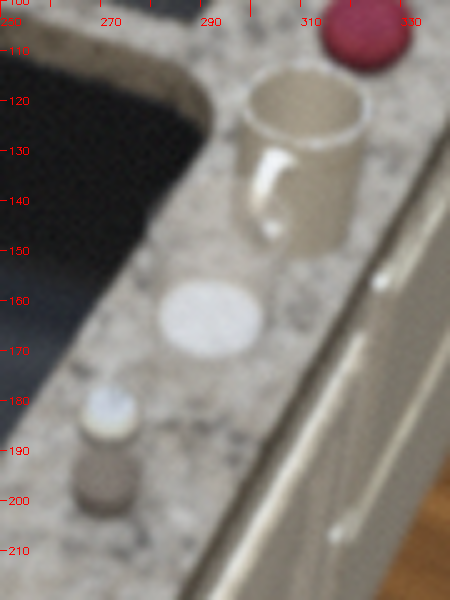

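```bash
python3 - <<'E'
from h import *
P=lambda n,u,v,z:print(n,px2w(n,u,v,z).round(3))
print("mug");P("top",387,190,.097);P("scene",311.5,121,.097)
A,B=px2w("top",371,190,.097),px2w("top",403,190,.097);print("dia",np.linalg.norm(A-B))
print("tumbler");P("top",338.5,194,.093)
print("shaker");P("top",276,203.5,.09);P("scene",272,182,.09)
print("tea");P("top",206.7,168.7,.005);P("top",213,221.3,.005)
P("scene",199,224,.005);P("scene",248,244,.005)
q=get_obs();print(q["ee_pos"],q["time"])
E
```

```text
mug
top [ 0.421 -0.343  0.097]
scene [ 0.421 -0.345  0.097]
dia 0.0771805023538909
tumbler
top [ 0.429 -0.226  0.093]
shaker
top [ 0.427 -0.073  0.09 ]
scene [ 0.425 -0.066  0.09 ]
tea
top [0.561 0.091 0.005]
top [0.418 0.09  0.005]
scene [0.564 0.088 0.005]
scene [0.419 0.088 0.005]
[ 0.23804635 -0.49563547  0.23073104] 0.15
```

Both cameras agree: the teaspoon's middle is at (0.490, 0.090), measured at 143 mm against the 139 mm given. The mug's mouth is at (0.421, -0.344), measured at 77 mm against 78 mm. I'll travel high with the fingers mostly shut, and turn the hand along with the base.

```bash
python3 -m handwheel '[[0.8,0.010,0.024,0.01,3],[0.8,0.026,0.06,0.02,8],[0.8,0.043,0.10,0.02,13],[0.8,0.06,0.14,0.02,18],[0.8,0.077,0.18,0.02,23]]'
```

```text
time: 0.65
ee_pos: [0.3153, -0.3141, 0.2506]
tcp_rot: [-180.0, 0.1, -41.2]
wrist_force: [-0.1, -0.2, 0.5]
opening: 0.0175
```

```bash
python3 -m handwheel '[[0.8,0.017,0.04,0,5],[0.8,0.034,0.08,0,10],[0.8,0.051,0.12,0,15],[0.8,0.068,0.16,0,20],[0.8,0.085,0.20,0,25]]'; python3 -m handwheel '[[0.8,0.017,0.04,0,5],[0.8,0.034,0.08,0,10],[0.8,0.051,0.12,0,15],[0.8,0.068,0.16,0,20],[0.8,0.085,0.20,0,25]]'
```

```text
time: 1.15
ee_pos: [0.4005, -0.1124, 0.2506]
tcp_rot: [-180.0, 0.0, -16.0]
wrist_force: [0.1, -1.3, 0.1]
opening: 0.017
time: 1.65
ee_pos: [0.4858, 0.0896, 0.2505]
tcp_rot: [180.0, 0.0, 9.3]
wrist_force: [1.2, -0.6, 1.2]
opening: 0.0175
```

```bash
python3 -m handwheel '[[0.8,0.004,0,-0.02,0],[0.8,0.004,0,-0.05,0],[0.8,0.004,0,-0.08,0],[0.8,0.004,0,-0.10,0],[0.8,0.004,0,-0.10,0]]'; python3 - <<'E'
from h import *
for n in("wrist","scene"): cv2.imwrite(f"pics/{n}1.png",viewer.camera(n)["color"])
print(get_obs()["ee_pos"])
E
```

```text
time: 2.15
ee_pos: [0.4882, 0.0894, 0.1475]
tcp_rot: [180.0, 0.3, 9.3]
wrist_force: [-0.7, 0.4, 0.2]
opening: 0.0172
[0.48969455 0.08954032 0.1509068 ]
```

View pics/wrist1.png

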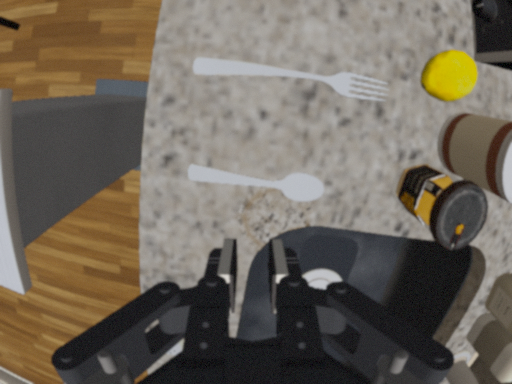

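View pics/scene1.png

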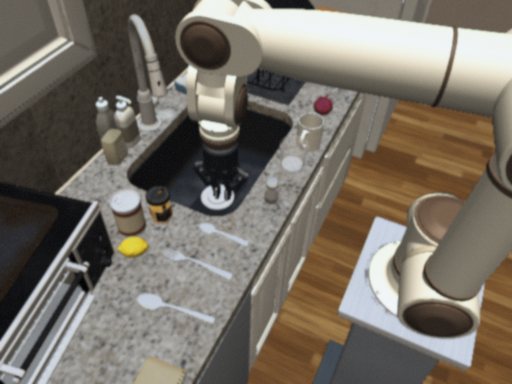

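The wrist view shows the teaspoon at px 190,173 to 323,187, ahead of the fingers because of the camera's parallax. I'll check that position with the fisheye calibration.

```bash
python3 - <<'E'
from h import *
c=viewer.camera("wrist");K=c["K"];R=Ro.from_euler('xyz',c["orientation"],degrees=True).as_matrix();o=np.array(c["origin"])
def w(u,v,z):
    x,y=u-K[0,2],v-K[1,2];r=np.hypot(x,y);t=r/K[0,0]
    d=R@np.array([np.sin(t)*x/r,np.sin(t)*y/r,np.cos(t)]);return o+d*(z-o[2])/d[2]
A,B=w(190,172,.005),w(323,188,.005);print(A,B,(A+B)/2,np.linalg.norm(A-B));print(w(255,245,.151),get_obs()["ee_pos"])
E
```

```text
[0.42527916 0.08568842 0.005     ] [0.56354626 0.09085737 0.005     ] [0.49441271 0.08827289 0.005     ] 0.13836367648128475
[0.49026328 0.09281725 0.151     ] [0.49017166 0.08959201 0.15168535]
```

The wrist camera gives the middle at (0.494, 0.088) and a length of 138 mm, which agrees. Now I'll go down to TCP z of about 0.036 and hold.

```bash
python3 -m handwheel '[[0.8,0.002,-0.001,-0.025,0],[0.8,0.002,-0.001,-0.055,0],[0.8,0.002,-0.001,-0.085,0],[0.8,0.002,-0.001,-0.105,0],[0.8,0.002,-0.001,-0.114,0]]'; for i in 1 2 3 4; do python3 -m handwheel '[[0.8,0,0,0,0],[0.8,0,0,0,0],[0.8,0,0,0,0],[0.8,0,0,0,0],[0.8,0,0,0,0]]'; done
```

```text
time: 2.8
ee_pos: [0.4921, 0.0886, 0.0372]
tcp_rot: [-180.0, 0.0, 9.2]
wrist_force: [0.0, -0.2, 1.4]
opening: 0.0167
time: 3.3
ee_pos: [0.4925, 0.0886, 0.0379]
tcp_rot: [-180.0, -0.1, 9.2]
wrist_force: [0.4, 0.2, -0.8]
opening: 0.0171
time: 3.8
ee_pos: [0.4924, 0.0886, 0.0379]
tcp_rot: [-180.0, -0.0, 9.2]
wrist_force: [-0.7, 0.8, -0.4]
opening: 0.017
time: 4.3
ee_pos: [0.4924, 0.0886, 0.0378]
tcp_rot: [-180.0, -0.0, 9.2]
wrist_force: [0.4, -0.4, 0.3]
opening: 0.0171
time: 4.8
ee_pos: [0.4925, 0.0886, 0.0379]
tcp_rot: [-180.0, -0.1, 9.2]
wrist_force: [-0.0, 0.4, -0.0]
opening: 0.0169
```

```bash
python3 -m handwheel '[[0.8,0,0,0,0],[0.8,0,0,0.02,0],[0.8,0,0,0.06,0],[0.8,0,0,0.10,0],[0.8,0,0,0.14,0]]';python3 -m handwheel '[[0.8,0,0,0.03,0],[0.8,0,0,0.06,0],[0.8,0,0,0.075,0],[0.8,0,0,0.075,0]]'; python3 - <<'E'
from h import *
c=viewer.camera("top"); cv2.imwrite("pics/top2.png",c["color"]); print(get_obs()["ee_pos"])
E
```

```text
time: 5.3
ee_pos: [0.4922, 0.0885, 0.1794]
tcp_rot: [180.0, -0.0, 9.2]
wrist_force: [0.4, 0.5, -0.2]
opening: 0.0173
time: 5.7
ee_pos: [0.4929, 0.0887, 0.2566]
tcp_rot: [-180.0, -0.3, 9.2]
wrist_force: [-0.5, -0.7, -0.1]
opening: 0.0173
[0.49257478 0.08861319 0.25479798]
```

View pics/top2.png

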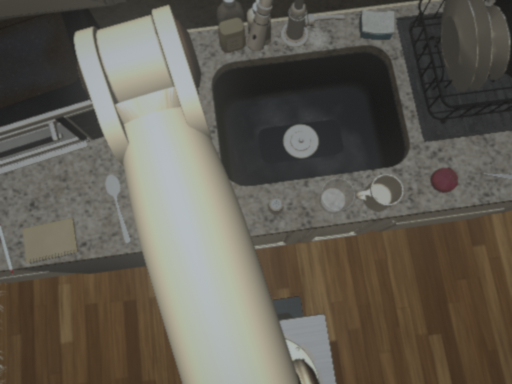

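The arm hides the teaspoon in this view, and everything else stands as before. Now I'll travel high to the mug.

```bash
python3 -m handwheel '[[0.8,-0.003,-0.02,0,-2],[0.8,-0.01,-0.06,0,-7],[0.8,-0.017,-0.10,0,-12],[0.8,-0.023,-0.14,0,-16],[0.8,-0.03,-0.18,0,-21]]';python3 -m handwheel '[[0.8,-0.007,-0.04,0,-5],[0.8,-0.013,-0.08,0,-10],[0.8,-0.02,-0.12,0,-14],[0.8,-0.027,-0.16,0,-19],[0.8,-0.033,-0.20,0,-23]]';python3 -m handwheel '[[0.8,-0.006,-0.035,0,-3],[0.8,-0.009,-0.053,0,-5],[0.8,-0.009,-0.053,0,-5]]'; python3 - <<'E'
from h import *
for n in("wrist","scene"): cv2.imwrite(f"pics/{n}3.png",viewer.camera(n)["color"])
print(get_obs()["ee_pos"])
E
```

```text
time: 6.25
ee_pos: [0.4617, -0.0927, 0.2531]
tcp_rot: [180.0, -0.0, -11.9]
wrist_force: [1.7, -0.3, -0.6]
opening: 0.0171
time: 6.75
ee_pos: [0.4277, -0.2941, 0.2515]
tcp_rot: [-180.0, 0.1, -35.1]
wrist_force: [0.8, -0.1, 0.6]
opening: 0.0166
time: 7.05
ee_pos: [0.4179, -0.3486, 0.2495]
tcp_rot: [180.0, 0.2, -40.3]
wrist_force: [0.3, -0.0, -0.3]
opening: 0.0171
[ 0.41859138 -0.34657901  0.25054457]
```

View pics/wrist3.png

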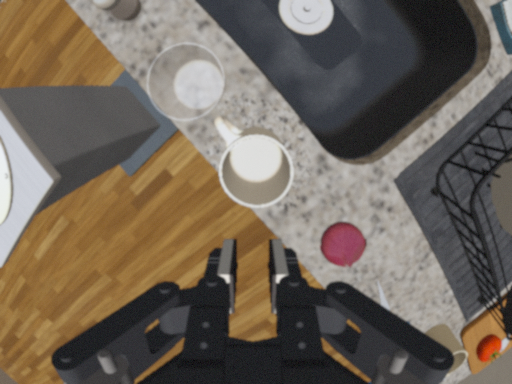

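View pics/scene3.png

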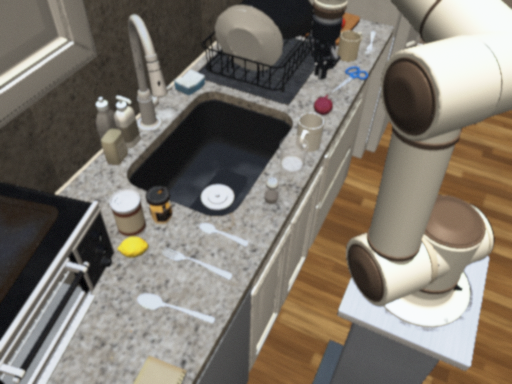

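The scene view shows the cutlery where it was. In the wrist view the mug's rim spans px 219 to 293 by about 133 to 208, so I'll check its position from that.

```bash
python3 - <<'E'
from h import *
c=viewer.camera("wrist");K=c["K"];R=Ro.from_euler('xyz',c["orientation"],degrees=True).as_matrix();o=np.array(c["origin"])
def w(u,v,z):
    x,y=u-K[0,2],v-K[1,2];r=np.hypot(x,y);t=r/K[0,0]
    d=R@np.array([np.sin(t)*x/r,np.sin(t)*y/r,np.cos(t)]);return o+d*(z-o[2])/d[2]
print(w(256,171,.097),np.linalg.norm(w(219,171,.097)-w(293,171,.097)),get_obs()["ee_pos"])
E
```

```text
[ 0.4253283  -0.34496268  0.097     ] 0.07674172550192222 [ 0.41882114 -0.34619849  0.25096996]
```

```bash
python3 -m handwheel '[[0.8,0.004,0.002,-0.025,0],[0.8,0.004,0.002,-0.06,0],[0.8,0.004,0.002,-0.09,0],[0.8,0.004,0.002,-0.112,0],[0.8,0.004,0.002,-0.121,0]]'; for i in 1 2 3 4; do python3 -m handwheel '[[0.8,0,0,0,0],[0.8,0,0,0,0],[0.8,0,0,0,0],[0.8,0,0,0,0],[0.8,0,0,0,0]]'; done; python3 - <<'E'
from h import *
for n in("wrist","top"): cv2.imwrite(f"pics/{n}4.png",viewer.camera(n)["color"])
E
```

```text
time: 7.7
ee_pos: [0.4225, -0.3422, 0.1278]
tcp_rot: [-180.0, 0.3, -39.9]
wrist_force: [-0.4, 0.0, -0.3]
opening: 0.017
time: 8.2
ee_pos: [0.4228, -0.3425, 0.1286]
tcp_rot: [-180.0, 0.2, -39.9]
wrist_force: [-0.9, -0.6, 0.7]
opening: 0.0171
time: 8.7
ee_pos: [0.4227, -0.3425, 0.1285]
tcp_rot: [-180.0, 0.2, -39.9]
wrist_force: [-0.2, -0.4, -0.4]
opening: 0.0172
time: 9.2
ee_pos: [0.4228, -0.3425, 0.1285]
tcp_rot: [-180.0, 0.2, -39.9]
wrist_force: [0.4, 0.3, -0.1]
opening: 0.0168
time: 9.7
ee_pos: [0.4228, -0.3425, 0.1285]
tcp_rot: [-180.0, 0.2, -39.9]
wrist_force: [-0.6, 0.4, -0.2]
opening: 0.017
```

View pics/wrist4.png

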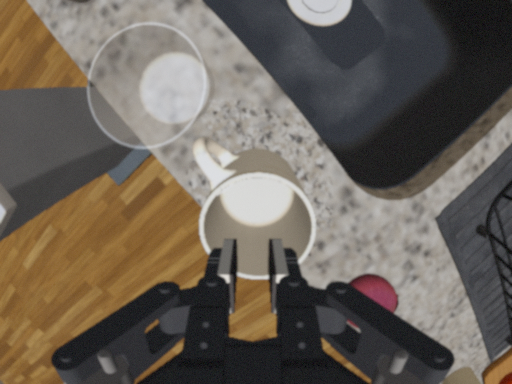

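View pics/top4.png

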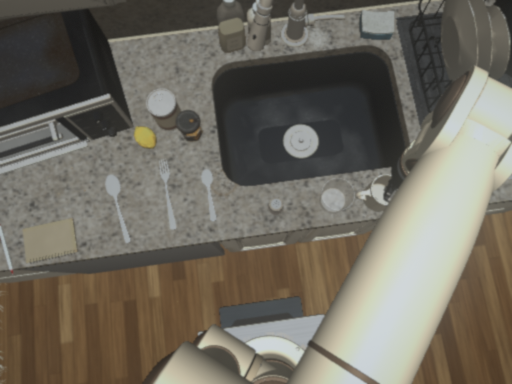

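The tips hang over the mug's mouth (about px 254,245, inside the rim) with nothing displaced. Now I'll raise the hand straight up.

```bash
python3 -m handwheel '[[0.8,0,0,0.02,0],[0.8,0,0,0.05,0],[0.8,0,0,0.09,0],[0.8,0,0,0.13,0],[0.8,0,0,0.15,0]]';python3 -m handwheel '[[0.8,0,0,0.015,0],[0.8,0,0,0.02,0],[0.8,0,0,0.02,0],[0.8,0,0,0.02,0],[0.8,0,0,0.02,0]]'; python3 - <<'E'
from h import *
c=viewer.camera("scene")["color"]; cv2.imwrite("pics/scene5.png",c)
t=cv2.imread("pics/top0.png");b=cv2.imread("pics/top4.png");s=cv2.imread("pics/scene0.png")
print("diff cutlery top",cv2.absdiff(t,b)[150:250,95:300].max(),"scene",cv2.absdiff(s,c)[95:330,130:340].max(),cv2.absdiff(s,c)[95:330,130:340].mean())
o=get_obs();print(o["time"],o["ee_pos"],np.abs(o["qd"]).max())
E
```

```text
time: 10.3
ee_pos: [0.4231, -0.3427, 0.2822]
tcp_rot: [-180.0, 0.0, -39.9]
wrist_force: [0.2, -0.2, 0.8]
opening: 0.0173
time: 10.8
ee_pos: [0.4228, -0.3426, 0.301]
tcp_rot: [-180.0, 0.1, -39.9]
wrist_force: [0.3, 0.4, -0.4]
opening: 0.017
diff cutlery top 19 scene 24 1.5944410672070246
10.85 [ 0.42284355 -0.34253758  0.30113067] 0.24600096815306138
```

View pics/scene5.png

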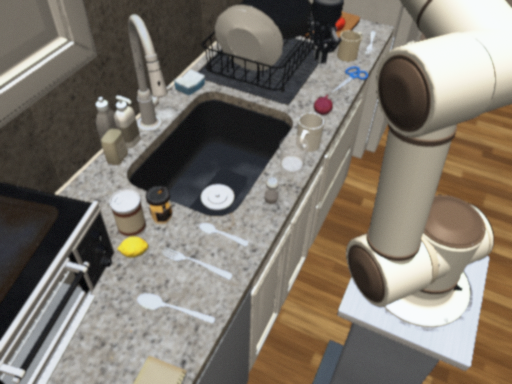

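The scene is unchanged apart from image noise, and the TCP is at z = 0.301, 20 cm above the mug's rim.

```bash
python3 -c "
from workcell import job_done; print(job_done())"
```

```text
the job is handed in; nothing more can be done
None
```

I pointed at the teaspoon, then at the mug, raised the hand and handed the job in. No verdict was reported.

| Pause | TCP position | Height of fingertips | Height of grasp point | Held for |
|---|---|---|---|---|
| Teaspoon | (0.4925, 0.0886, 0.038) | about 28 mm over the spoon's top | about 47 mm | just over 2 s |
| Mug | (0.4228, -0.3425, 0.1285) | about 31 mm over the rim | about 50 mm | just over 2 s |

- **Measurements:** The cameras agreed to about 5 mm on both targets. The teaspoon measured 138–143 mm long against the 139 mm given, and the mug's mouth 77 mm across against 78 mm.
- **Final position:** The hand ended with the fingertips at z = 0.301, about 20 cm above the mug's rim and at rest. The run took about 10.9 s.
- **Nothing disturbed:** The wrist-force readings stayed at noise level, under 2 N, which is too coarse to confirm the 0.5 N contact limit on its own. The last scene picture matched the first one except for image noise, so I saw no sign of anything moved, and no check failed.

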